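# Wedge the shaker level in its hold-down cradle

### The arm

A 6-joint arm with a two-finger parallel gripper is mounted at the origin on the work surface. World frame = base frame: x ahead of the robot, y to its left, z up, the work surface at z = 0. Lengths are in mm, angles in rad, forces in N, time in s.
With the tool pointing down it reaches from about 325 to 875 mm from the base axis. Payload 4.4 kg.
Tool frame: the origin (TCP) lies on the centre line of the jaws, within the pads' length; the fingertips stand 25 mm ahead of it and the grasp point (between the pads) lies 6 mm ahead of it (tcp_to_tips is the distance from the TCP to the fingertips, in mm); z points along the fingers, y is the line along which they close (so a half turn about z gives the same grasp; the last joint's range is limited). The gripper opens to 85 mm and grips with 20 to 120 N. Pads are 22 mm wide; open, the fingers measure 114 mm over their backs; the gripper's body (76 mm by 85 mm) begins 54 mm behind the grasp point. The pads swing forward as they close: fully open they stand 13 mm farther back than shut.
Start: joints at [-1.444, 0.207, 1.542, -0, 1.393, -0.15], TCP at [157.676, -552.961, 256.282] pointing down, gripper open.
Joint ranges: [-2.73, 2.73], [-0.86, 2.22], [0.23, 2.46], [-1.11, 4.25], [0.08, 2.63], [-2.82, 2.82]. Speed limits (rad/s): [2.79, 2.79, 3.14, 3.14, 3.14, 3.14].

### API

Orientations are given as [roll, pitch, yaw] about the fixed x, y, z axes, in that order (R = Rz(yaw) Ry(pitch) Rx(roll)).
In Python, from workcell import get_obs, snapshot, calibration, job_done, tcp_to_tips gives the robot as it stands. The module is installed in compiled form; this text tells all that it offers.
- The arm moves only by the shell command python3 -m inch 'ROWS' [FORCE]. ROWS is JSON, a list that holds one entry, the list of rows, each a list of 7 numbers: the opening, from -1 (shut) to 1 (fully open), then the shift along the tool's x, y, z in units of 0.02 m (1.0 is 0.02 m), then the turn, a rotation vector about the tool's x, y, z in units of 0.12 rad (1.0 is 0.12 rad). In form: [[[jaw, x, y, z, wx, wy, wz], ...]]. A call has 1 to 20 rows; each row shifts and turns the commanded pose from where the row before left it, along the tool's axes as they then stand; what a row does not reach is not made up. A row lasts 1/12 s, in which the tool goes at most 41.7 mm and 7.16 degrees, less where a joint would pass 70% of its speed; a pose out of reach is approached as far as the arm can. A call with a number of a shift or a turn outside -1 to 1 is refused whole. A call with a gripper value outside its range is refused whole. The fingers move at their own pace and stop on an object; FORCE is the grip in N (left out, the last holds). Time passes only in rows, so rows that do not move let the fingers close. It gives the time, the measured TCP pose, the force, the opening and the grip force at its end, in the units of the state.
- get_obs(): the state, without advancing time (a new reading comes with each control period).
- snapshot(name): name is "scene" or "top" or "wrist"; returns the picture (420x560x3 uint8, red, green, blue); there is no depth.
- calibration(name): a dict with "fovy" (degrees; the focal length in pixels is half the picture's height over the tangent of half this angle, whatever the lens; pixels are square), "cx", "cy" (the principal point, pixels), "k1" (the pictures are not rectified: a ray, as slopes to the right and down, at radius r is drawn at 1 + k1 r^2 times it, then the intrinsics apply), "world_from_camera" (4x4, takes a point from camera to world coordinates). Camera axes: x right, y up, looking along -z (the intrinsics and any distortion apply to the point x, -y, -z); pixel columns grow to the right and rows downward; lengths in mm; the calibration is good to about 2 mm. A picture is of the moment at which its call begins: read the wrist's pose just before it. calibration takes no time and is no camera call; for the wrist camera it gives the pose at the moment of the call.
- job_done(): hands the job in; it is judged then, once.
The state is a dict: "time": time; "q": joint angles; "qvel": joint speeds; "joint_efforts": joint torques, N m; "position": TCP position; "tcp_rot": TCP orientation; "wrist_force": force on the tool from outside, world axes, zero at the start; "moment": the same for the moment, N m; "gripper_width": finger opening in mm; "finger_force": force on a finger pad.
Only numpy, scipy, OpenCV 4.12 (cv2) and the standard library are available. Lean on these libraries where they do the work, as an engineer would, in place of code of your own. Each camera call takes 0.05 s, during which the arm holds its last target. There are 200 camera calls.

### The job

The orbital shaker leans forward in its cradle. Take the orange wedge, put its thin end under the middle of the shaker's front edge and push it straight in along the bench until the shaker sits level and snug up against both yellow hold-down hooks, but stop there: the hooks are thin plastic and crack if the wedge is driven hard. Raise the shaker with the wedge alone, without leaning on it, leave the wedge in place and everything else on the bench where it is.

Things in the scene. Friction and masses are not known exactly. Their poses are not given: they have to be found in the camera images.
- cradle: Black steel cradle screwed to the bench, 180 x 240 mm, a U from above, open to its front. Origin: middle of its underside, 0 to 3 mm above the bench (packed up, it differs each time); x to its closed rear, y left. Its rear ledge (top 14 mm above the origin) carries the shaker's rear; front rests (tops at 7 mm, y = +-95 mm) its low front; a rear stop lets it slide back 2 mm.
- hook_left: Thin yellow plastic hold-down hook at the cradle's front left: a fixed lip, 30 (x) x 34 (y) x 5 mm, over the shaker's base flange. Origin: underside of the lip, at x -72, y +92, z +22 mm from the cradle's origin. The flange meets it when the shaker is level. Pressed up with 1.2 N or more it is snug; more than 5 N cracks it.
- hook_right: The same hook at the cradle's front right (y -92 mm).
- shaker: White and grey orbital shaker, 170 mm deep (x), 200 mm wide, 97 mm high, 1.0 kg, loose, its 8 mm base flange caught in the cradle. Origin: middle of its underside; x to its rear, y left, z up. It starts leaning forward, z axis 2.8 degrees off vertical, front edge 7 mm low; level means z vertical. About 4 N of its weight rests at the front.
- shaker_edge (a point): Middle of the shaker's front lower edge (rounded, 4 mm radius), 85 mm in front of its origin. The gap below it is 7 to 10 mm at the start, 14 to 17 mm when level, clear for 160 mm between the front rests and for 140 mm behind the edge.
- wedge_heel (a point): Orange plastic wedge, 200 mm long, 40 wide, 0.12 kg, flat on the bench. Point: centre of its heel block (35 long, 40 wide, 30 high), 15 mm above its underside. x points to the thin end, z up. From 17.5 mm ahead of this point the top slopes from 20.5 mm down to 4 mm over 165 mm. Friction of sole and slope about 0.3, varying by a fifth: it stays where it is left.
- wedge_tip (a point): The thin end (4 mm thick) of the orange wedge, 182.5 mm from the heel's centre along its x, 2 mm above its underside.
- thin_wedge: A grey wedge of the same length and width but at most 10 mm high (heel 14 mm): too thin for this job, to be left alone. Origin: under the middle of its heel; x to its thin end.
- amber_bottle: Bystander: amber glass reagent bottle, 72 mm across, 165 mm tall; origin at the middle of its underside.
- wash_bottle: Bystander: white wash bottle with red spout, 72 mm across, about 200 mm tall; origin at the middle of its underside.
- beaker: Bystander: small glass beaker, 68 mm across, 85 mm tall; origin at the middle of its underside.
- meter: Bystander: grey hand-held water meter lying face up, 175 x 75 x 30 mm; origin at the middle of its underside.
- screwdriver: Bystander: blue-handled screwdriver lying down, 190 mm long; origin under the middle of its length.
- sample_jar: Bystander: small clear sample jar with blue cap, 56 mm across, 65 mm tall; origin at the middle of its underside.
Things that resemble listed ones, but are neither listed nor needed, are in the scene too. Of the things shaped like the part that bears wedge_heel, the orange one is meant.

How it is judged:
By the outcome, as a careful person would: the job done as asked, in the order asked, and still so for the second after the job is handed in, with the robot touching nothing.
It also fails if it takes over 67 s, if anything falls off the work surface, if the arm or the gripper's body presses on something with over 40 N, if the wrist force passes 120 N, or if a joint passes its speed limit or range.

## Working session

There is one attempt and no reset: what is moved stays moved. The work goes in short steps, Python scripts to look and compute and a shell command to move; the robot and the scene stay as the last step left them, time stands still between calls to the robot, and variables do not carry over. Pictures are saved under pics/ and viewed, at most 10 in all, crops included, and the job is handed in when it is done.

```bash
mkdir -p pics
cat > h.py <<'E'
import numpy as np, cv2
from workcell import *
def K(c):
    f=210/np.tan(np.radians(c["fovy"])/2); return f
def ray(c,u,v):
    f=K(c); d=np.array([(u-c["cx"])/f,(v-c["cy"])/f]); s=d.copy()
    for _ in range(30): s=d/(1+c["k1"]*(s@s))
    M=np.array(c["world_from_camera"]); return M[:3,3],M[:3,:3]@np.array([s[0],-s[1],-1])
def at(c,u,v,z):
    o,d=ray(c,u,v); return o+d*(z-o[2])/d[2]
def proj(c,p):
    M=np.array(c["world_from_camera"]); q=M[:3,:3].T@(np.array(p,float)-M[:3,3])
    s=np.array([q[0],-q[1]])/-q[2]; s=s*(1+c["k1"]*(s@s)); return s*K(c)+[c["cx"],c["cy"]]
def save(n,name,s=1,crop=None):
    im=snapshot(n)[...,::-1]
    cv2.imwrite(f"pics/{name}_raw.png",im)
    if crop: a,b,c_,d=crop; im=im[b:d,a:c_]
    cv2.imwrite(f"pics/{name}.png",cv2.resize(im,None,fx=s,fy=s,interpolation=cv2.INTER_CUBIC))
E
python3 - <<'E'
from h import *
save("top","top1",1.4); save("scene","scene1",1.4)
for n in("top","scene","wrist"): print(n,calibration(n))
print(get_obs(), tcp_to_tips)
E
```

```text
top {'fovy': 45.83419807380173, 'cx': 289.56174295931015, 'cy': 211.33475378215536, 'k1': -0.04754409497031909, 'world_from_camera': array([[ 2.10925611e-02,  9.89856900e-01, -1.40493494e-01,
         2.67269255e+02],
       [-9.99748353e-01,  1.98091210e-02, -1.05275914e-02,
        -3.22940101e+01],
       [-7.63775636e-03,  1.40680193e-01,  9.90025630e-01,
         1.55206171e+03],
       [ 0.00000000e+00,  0.00000000e+00,  0.00000000e+00,
         1.00000000e+00]])}
scene {'fovy': 50.22065274287853, 'cx': 287.88620432410863, 'cy': 211.8982453247319, 'k1': -0.016836466743508555, 'world_from_camera': array([[ 9.33704246e-02, -7.00873233e-01,  7.07148270e-01,
         1.38335093e+03],
       [ 9.95566154e-01,  5.75901081e-02, -7.43734681e-02,
        -1.12780355e+02],
       [ 1.14016277e-02,  7.10957166e-01,  7.03142881e-01,
         9.09822297e+02],
       [ 0.00000000e+00,  0.00000000e+00,  0.00000000e+00,
         1.00000000e+00]])}
wrist {'fovy': 60.31838967282131, 'cx': 273.94822178252195, 'cy': 209.22432987198007, 'k1': -0.042403611964548525, 'world_from_camera': array([[ 2.7
[... 344 characters left out ...]
'q': array([-1.44351523e+00,  2.07344671e-01,  1.54281808e+00, -8.91654268e-07,
        1.39352674e+00, -1.50494536e-01]), 'qvel': array([ 1.75410297e-03, -1.44095031e-03, -4.62900498e-03, -4.04304937e-05,
        2.12066451e-03, -1.09688906e-03]), 'joint_efforts': array([-5.98584338e-04, -3.84092474e+01, -2.92547750e+01, -3.46628558e-04,
        4.80773000e-03, -2.32580641e-05]), 'position': array([ 157.58452692, -552.31842133,  255.23291001]), 'tcp_rot': array([-3.13951938e+00, -3.13505589e-04,  2.77775464e-01]), 'wrist_force': array([0.21809418, 0.73547441, 0.13627512]), 'moment': array([ 0.00549873, -0.02723338, -0.05672619]), 'finger_force': 0.0, 'gripper_width': 85.32500664056649} 25.0
```

View pics/top1.png

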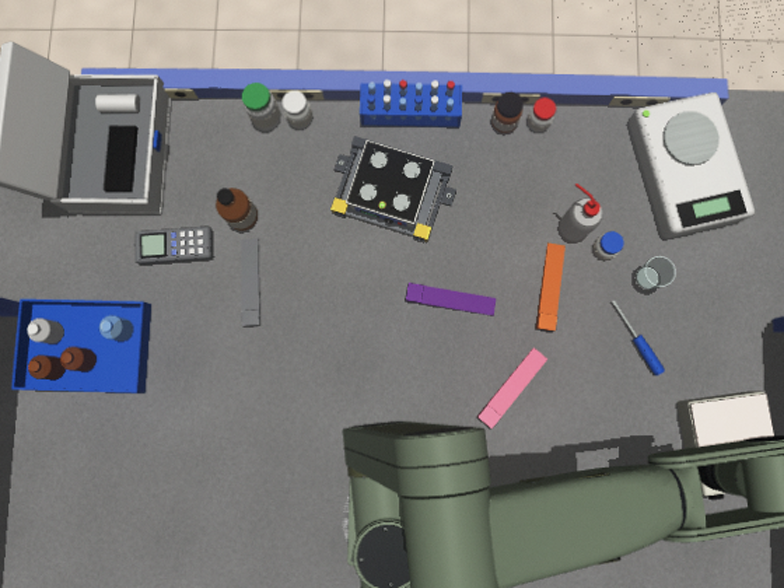

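View pics/scene1.png

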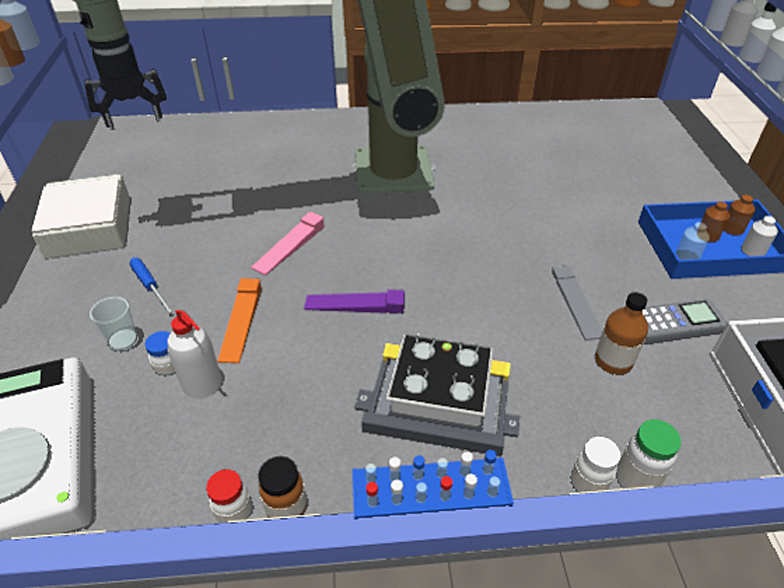

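The orange wedge is at top-view pixel (551,287) with its heel block at (547,322). It could be confused with the pink wedge (512,388), the purple one (450,299) or the grey thin one (250,282). Orange is the one described. The yellow hooks at (339,207) and (422,232) mark the cradle's front, facing the robot.

```bash
cat > m.py <<'E'
from h import *
def blobs(im,lo,hi,amin=20):
    h=cv2.cvtColor(im,cv2.COLOR_BGR2HSV); m=cv2.inRange(h,np.array(lo),np.array(hi))
    n,l,s,c=cv2.connectedComponentsWithStats(m)
    return [(s[i],c[i],l==i) for i in range(1,n) if s[i][4]>=amin]
E
python3 - <<'E'
from m import *
for n in("top","scene"):
    im=cv2.imread(f"pics/{n}1_raw.png"); c=calibration(n); print(n)
    for s,ce,_ in blobs(im,(22,120,120),(32,255,255)): print("yel",s,ce,at(c,*ce,27))
    for s,ce,m in blobs(im,(5,150,120),(15,255,255),80):
        p=np.column_stack(np.nonzero(m)[::-1]).astype(np.float32); w=np.array([at(c,u,v,12)[:2] for u,v in p],np.float32)
        print("or",s,ce,cv2.minAreaRect(w),cv2.boxPoints(cv2.minAreaRect(w)).tolist())
a=cv2.imread("pics/top1_raw.png")[130:290,220:440]
cv2.imwrite("pics/crop1.png",cv2.resize(a,None,fx=3.6,fy=3.6,interpolation=cv2.INTER_CUBIC))
E
```

```text
top
yel [236 141  12  12  94] [241.85106383 146.54255319] [687.82310009 139.32693996  27.        ]
yel [295 160  13  11  99] [301.25252525 164.84848485] [632.00275838 -49.71052523  27.        ]
or [384 174  19  62 782] [393.19309463 204.5831202 ] ((515.0179443359375, -340.7099304199219), (41.072998046875, 194.9359130859375), 83.15076446533203) [[415.79644775390625, -349.47613525390625], [609.3411865234375, -372.7236328125], [614.2394409179688, -331.9437255859375], [420.6947021484375, -308.69622802734375]]
scene
yel [274 245  12  13 105] [278.98095238 250.5047619 ] [634.48356113 -55.48731016  27.        ]
yel [350 257  14  15 137] [357.09489051 263.05109489] [692.22627234 137.26637534  27.        ]
or [523 143  16  10  96] [530.53125    147.77083333] ((239.64276123046875, 830.1135864257812), (49.14850997924805, 44.56104278564453), 54.07926559448242) [[207.18246459960938, 823.2838745117188], [243.26931762695312, 797.1414184570312], [272.1030578613281, 836.9432983398438], [236.01620483398438, 863.0857543945312]]
or [505 148  16  10  96] [512.51041667 152.5625    ] ((261.2770690917969, 7
[... 813 characters left out ...]
-333.8702087402344], [444.36114501953125, -313.4873962402344]]
or [435 221  28  21 393] [448.59541985 232.02035623] ((593.1950073242188, 414.4766845703125), (73.49053192138672, 73.31321716308594), 61.54246520996094) [[543.4581909179688, 399.6384582519531], [607.9130249023438, 364.7041931152344], [642.9318237304688, 429.3149108886719], [578.4769897460938, 464.2491760253906]]
or [186 344  28  16 141] [199.87234043 354.17730496] ((895.0042724609375, -248.06228637695312), (30.844266891479492, 58.625423431396484), 4.5446553230285645) [[877.3079833984375, -220.063720703125], [881.9532470703125, -278.50482177734375], [912.7005615234375, -276.06085205078125], [908.0552978515625, -217.6197509765625]]
```

View pics/crop1.png

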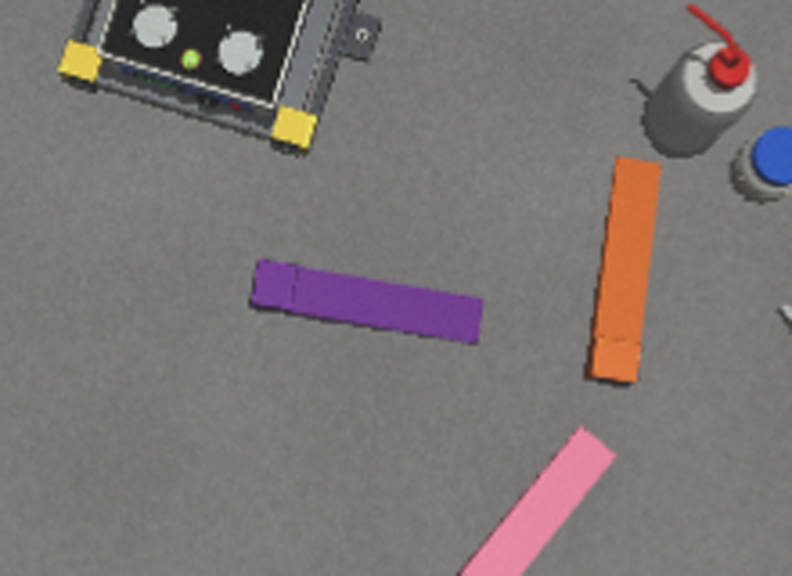

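```bash
python3 -m inch '[[[1,0.965,-0.41,0.3,0,0,0],[1,0.965,-0.41,0.3,0,0,0],[1,0.965,-0.41,0.3,0,0,0],[1,0.965,-0.41,0.3,0,0,0],[1,0.965,-0.41,0.3,0,0,0],[1,0.965,-0.41,0.3,0,0,0],[1,0.965,-0.41,0.3,0,0,0],[1,0.965,-0.41,0.3,0,0,0],[1,0.965,-0.41,0.3,0,0,0],[1,0.965,-0.41,0.3,0,0,0],[1,0.965,-0.41,0.3,0,0,0],[1,0.965,-0.41,0.3,0,0,0],[1,0.965,-0.41,0.3,0,0,0],[1,0.965,-0.41,0.3,0,0,0],[1,0.965,-0.41,0.3,0,0,0],[1,0.965,-0.41,0.3,0,0,0],[1,0.965,-0.41,0.3,0,0,0],[1,0,0,0,0,0,1],[1,0,0,0,0,0,1],[1,0,0,0,0,0,1]]]' 
python3 -m inch '[[[1,0,0,0,0,0,0.36],[1,0,0,0,0,0,0],[1,0,0,0,0,0,0]]]'
python3 - <<'E'
from m import *
o=get_obs();print(o['position'],o['tcp_rot']); c=calibration("wrist")
save("wrist","w1",1.3)
im=cv2.imread("pics/w1_raw.png")
for s,ce,m in blobs(im,(5,150,120),(15,255,255),300):
    p=np.column_stack(np.nonzero(m)[::-1]).astype(np.float32); r=cv2.boxPoints(cv2.minAreaRect(p)); print(s,r.tolist())
E
```

```text
time: 1.77
position: [435.0, -328.0, 153.4]
tcp_rot: [-3.14, 0.001, -0.087]
wrist_force: [-0.7, -0.5, -0.3]
gripper_width: 85.7
finger_force: 0.0
time: 2.02
position: [434.7, -328.6, 153.8]
tcp_rot: [-3.141, 0.001, -0.124]
wrist_force: [0.6, 0.1, -0.2]
gripper_width: 85.4
finger_force: 0.0
[ 434.74988096 -328.6346833   153.84610545] [-3.14096290e+00  7.16479519e-04 -1.24007106e-01]
[ 250   72   57  160 2969] [[250.0, 72.0], [306.0, 72.0], [306.0, 231.0], [250.0, 231.0]]
```

View pics/w1.png

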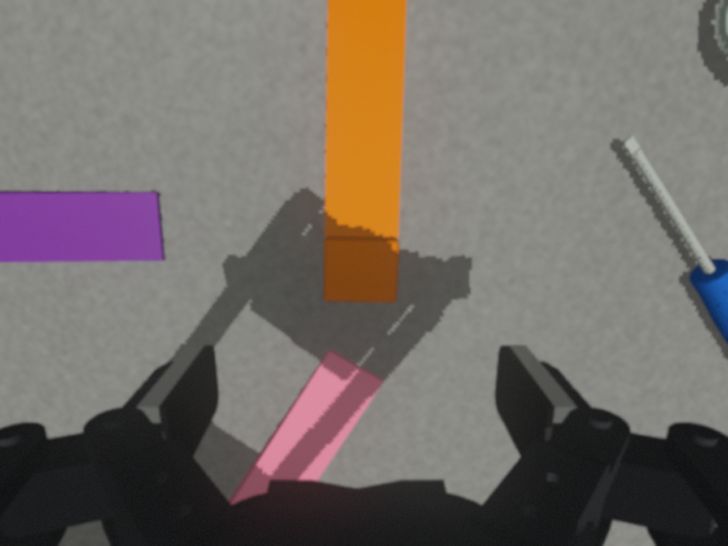

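The wrist view shows the orange heel block at (324–400, 238–302), square to the jaws. The purple wedge is at the left and the pink tip lies behind the heel at (330,352).

Run:
```python
from m import *
c=calibration("wrist"); P=[at(c,u/1.3,v/1.3,30) for u,v in((324,302),(398,301),(400,238),(325,238))]
P=np.array(P);print(P.round(1),P.mean(0))
f=[at(c,325/1.3,238/1.3,20.5),at(c,327/1.3,5/1.3,12),at(c,400/1.3,238/1.3,20.5),at(c,407/1.3,5/1.3,12)]
for a,b in((0,1),(2,3)): d=f[b]-f[a]; print(f[a],f[b],np.arctan2(d[1],d[0]))
ctr=P.mean(0)-get_obs()['position']; y=-.124
print(ctr@[np.cos(y),np.sin(y),0],ctr@[np.sin(y),-np.cos(y),0])
```

```text
[[ 420.8 -309.7   30. ]
 [ 416.4 -349.6   30. ]
 [ 450.9 -354.2   30. ]
 [ 455.7 -315.3   30. ]] [ 435.93852525 -332.20421213   30.        ]
[ 453.88182219 -314.41610753   20.5       ] [ 569.81451511 -331.24410584   12.        ] -0.14414643797182397
[ 448.83456309 -354.81697066   20.5       ] [ 564.90117949 -370.97123691   12.        ] -0.1382925826065436
1.5852636650735135 3.299517423852328
```

```bash
python3 -m inch '[[[1,0.08,0.16,0,0,0,0.13],[1,0,0,0.8,0,0,0],[1,0,0,0.8,0,0,0],[1,0,0,0.8,0,0,0],[1,0,0,0.8,0,0,0],[1,0,0,0.8,0,0,0],[1,0,0,0.8,0,0,0],[1,0,0,0.8,0,0,0],[1,0,0,0.6,0,0,0],[1,0,0,0,0,0,0],[-1,0,0,0,0,0,0],[-1,0,0,0,0,0,0],[-1,0,0,0,0,0,0],[-1,0,0,0,0,0,0],[-1,0,0,0,0,0,0],[-1,0,0,0,0,0,0],[-1,0,0,0,0,0,0],[-1,0,0,0,0,0,0]]]' 40
python3 - <<'E'
from m import *
o=get_obs();print(o['position'],o['tcp_rot'])
E
```

```text
time: 3.57
position: [437.1, -333.2, 31.7]
tcp_rot: [3.14, -0.002, -0.141]
wrist_force: [-0.6, -0.4, 5.4]
gripper_width: 39.6
finger_force: 42.3
[ 437.05884995 -333.20652394   31.68409033] [ 3.13989649e+00 -2.17930574e-03 -1.40961602e-01]
```

```bash
python3 -m inch '[[[-1,0,0,-0.6,0,0,0],[-1,0,0,-0.8,0,0,0],[-1,0,0,-0.8,0,0,0],[-1,0,0,-0.8,0,0,0],[-1,-0.1,-0.5,0,0,0,0],[-1,-0.1,-0.9,0,0,0,0],[-1,-0.1,-0.9,0,0,0,0],[-1,-0.1,-0.9,0,0,0,0],[-1,-0.1,-0.9,0,0,0,0],[-1,-0.1,-0.9,0,0,0,0],[-1,-0.1,-0.9,0,0,0,0],[-1,-0.1,-0.9,0,0,0,0],[-1,-0.1,-0.9,0,0,0,0],[-1,-0.1,-0.9,0,0,0,0],[-1,-0.1,-0.9,0,0,0,0],[-1,-0.1,-0.9,0,0,0,0],[-1,-0.1,-0.9,0,0,0,0],[-1,-0.1,-0.9,0,0,0,0]]]'
python3 -m inch '[[[-1,-0.1,-0.9,0,0,0,0],[-1,-0.1,-0.9,0,0,0,0],[-1,-0.1,-0.9,0,0,0,0],[-1,-0.1,-0.9,0,0,0,0],[-1,-0.1,-0.9,0,0,0,0],[-1,-0.1,-0.9,0,0,0,0],[-1,-0.1,-0.9,0,0,0,0],[-1,-0.1,-0.9,0,0,0,0],[-1,-0.1,-0.9,0,0,0,0],[-1,-0.1,-0.9,0,0,0,0],[-1,-0.1,-0.9,0,0,0,0],[-1,0,-0.6,0,0,0,0],[-1,0,0,0,0,0,0.62],[-1,0,0,0,0,0,0.62],[-1,0,0,0,0,0,0],[-1,0,0,0,0,0,0]]]'
python3 - <<'E'
from m import *
o=get_obs();print(o['position'],o['tcp_rot'])
save("wrist","w2",1.4)
E
```

```text
time: 5.07
position: [441.2, -84.8, 89.4]
tcp_rot: [-3.141, 0.002, -0.141]
wrist_force: [-0.1, 0.4, -1.5]
gripper_width: 39.4
finger_force: 41.5
time: 6.4
position: [449.1, 124.5, 89.6]
tcp_rot: [3.141, 0.002, -0.288]
wrist_force: [-0.2, 0.6, -1.7]
gripper_width: 39.4
finger_force: 41.6
[449.12833419 124.5356804   89.57525487] [ 3.14105373e+00  1.84033710e-03 -2.87514843e-01]
```

View pics/w2.png

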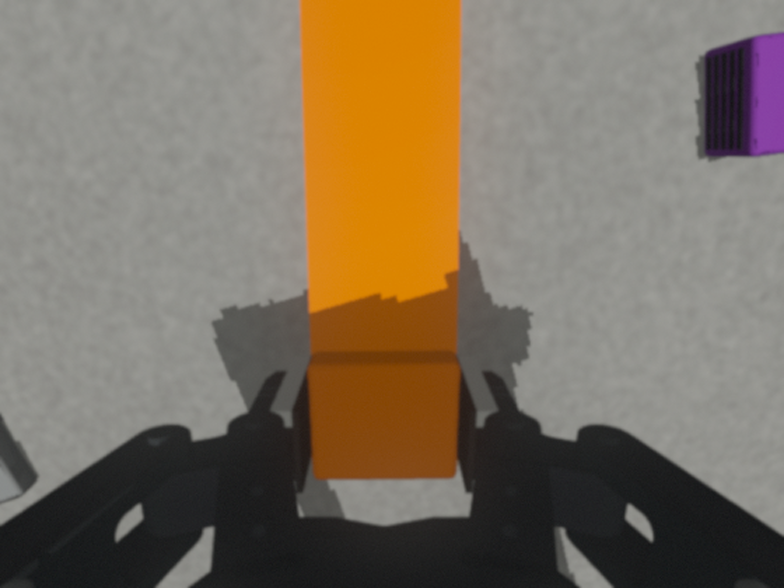

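The wedge is held squarely at the heel, (310–458, 355–478), with nothing under it. I'll align it laterally, lower it and check.

```bash
python3 -m inch '[[[-1,0.37,0.88,0,0,0,0],[-1,0,0,0.5,0,0,0],[-1,0,0,0.7,0,0,0],[-1,0,0,0.7,0,0,0],[-1,0,0,0.5,0,0,0],[-1,0,0,0.3,0,0,0],[-1,0,0,0,0,0,0],[-1,0,0,0,0,0,0]]]'
python3 - <<'E'
from m import *
o=get_obs();print(o['position'],o['tcp_rot'],o['wrist_force'])
save("top","t2"); save("scene","s2")
a=cv2.imread("pics/t2_raw.png")[90:240,225:355]; b=cv2.imread("pics/s2_raw.png")[190:330,240:380]
a=cv2.resize(a,(390,450),interpolation=cv2.INTER_CUBIC); b=cv2.resize(b,(400,400),interpolation=cv2.INTER_CUBIC)
C=np.zeros((450,790,3),np.uint8);C[:,:390]=a;C[:400,390:]=b
cv2.imwrite("pics/ts2.png",C)
for n in("top","scene"):
    im=cv2.imread(f"pics/{n[0]}2_raw.png"); c=calibration(n)
    for s,ce,_ in blobs(im,(22,120,120),(32,255,255)): print("yel",s,ce)
    u=np.array([.9585,-.285]);e=np.array([649.1,46.6])
    # expected front edge ends on axis, at ground: print pixels of axis points
    for d in(-25,0): print(d,proj(c,[*(e+d*u),8]))
E
```

```text
time: 7.12
position: [452.3, 105.3, 36.0]
tcp_rot: [3.141, 0.001, -0.29]
wrist_force: [0.0, 0.3, -0.9]
gripper_width: 39.4
finger_force: 41.6
[452.26435084 105.33486316  35.95843179] [ 3.14140445e+00  8.40074353e-04 -2.89595234e-01] [ 0.00506321  0.27211911 -0.92342258]
yel [236 141  12  12  94] [241.85106383 146.54255319]
yel [295 159  13  12 100] [301.22 164.79]
-25 [268.61363567 167.73777872]
0 [271.05179928 160.43964754]
yel [274 245  12  13 106] [278.94339623 250.46226415]
yel [350 257  14  15 137] [357.09489051 263.05109489]
-25 [319.96728019 249.8380458 ]
0 [318.58003068 257.02021064]
```

View pics/ts2.png

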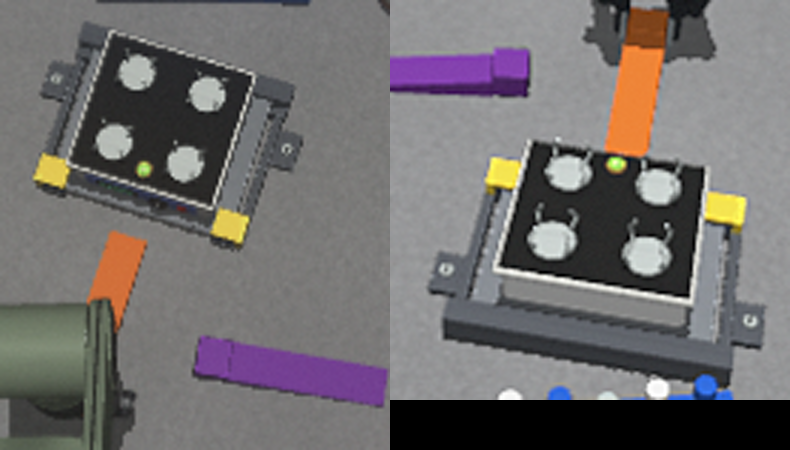

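Top view: the tip centre (129,239) lies on the perpendicular from the hooks' midpoint (141,198), about 25–30 mm short of the edge. In the scene view the wedge runs under the middle of the front. Now I'll lower it onto the bench.

```bash
python3 -m inch '[[[-1,0,0,0.1,0,0,0],[-1,0,0,0.08,0,0,0],[-1,0,0,0,0,0,0],[-1,0,0,0,0,0,0]]]'; python3 -m inch '[[[-1,0,0,0.03,0,0,0],[-1,0,0,0,0,0,0],[-1,0,0,0,0,0,0]]]'
```

```text
time: 7.55
position: [452.6, 105.3, 32.8]
tcp_rot: [-3.142, -0.0, -0.29]
wrist_force: [0.3, -0.3, -1.5]
gripper_width: 39.3
finger_force: 41.6
time: 7.8
position: [452.6, 105.2, 32.1]
tcp_rot: [-3.142, -0.0, -0.29]
wrist_force: [-1.3, 0.2, -0.9]
gripper_width: 39.2
finger_force: 41.6
```

```bash
python3 -m inch '[[[-1,0,0,0.03,0,0,0],[-1,0,0,0,0,0,0],[-1,0,0,0,0,0,0]]]'; python3 -m inch '[[[-1,0,0,0.03,0,0,0],[-1,0,0,0,0,0,0],[-1,0,0,0,0,0,0]]]'
```

```text
time: 8.05
position: [452.7, 105.3, 31.7]
tcp_rot: [-3.141, -0.0, -0.29]
wrist_force: [-0.8, 0.8, 0.4]
gripper_width: 39.3
finger_force: 41.7
time: 8.3
position: [452.8, 105.3, 31.6]
tcp_rot: [3.142, -0.0, -0.29]
wrist_force: [-2.7, -0.2, 7.3]
gripper_width: 39.4
finger_force: 42.5
```

```bash
python3 -m inch '[[[-1,0,0,-0.03,0,0,0],[-1,0.25,0,0,0,0,0],[-1,0.25,0,0,0,0,0],[-1,0.25,0,0,0,0,0],[-1,0.25,0,0,0,0,0],[-1,0.25,0,0,0,0,0],[-1,0.25,0,0,0,0,0],[-1,0.25,0,0,0,0,0],[-1,0.25,0,0,0,0,0],[-1,0,0,0,0,0,0]]]'; python3 -m inch '[[[-1,0.15,0,0,0,0,0],[-1,0.15,0,0,0,0,0],[-1,0.15,0,0,0,0,0],[-1,0.15,0,0,0,0,0],[-1,0.15,0,0,0,0,0],[-1,0,0,0,0,0,0],[-1,0,0,0,0,0,0]]]'
```

```text
time: 9.13
position: [492.7, 93.4, 31.7]
tcp_rot: [-3.141, -0.002, -0.29]
wrist_force: [2.6, 0.6, 5.2]
gripper_width: 39.3
finger_force: 42.5
time: 9.72
position: [506.0, 89.4, 31.7]
tcp_rot: [-3.141, -0.002, -0.29]
wrist_force: [0.6, -0.4, 2.4]
gripper_width: 39.6
finger_force: 42.0
```

```bash
for i in 1; do python3 -m inch '[[[-1,0.1,0,0,0,0,0],[-1,0.1,0,0,0,0,0],[-1,0.1,0,0,0,0,0],[-1,0.1,0,0,0,0,0],[-1,0.1,0,0,0,0,0],[-1,0,0,0,0,0,0]]]'; done; python3 -m inch '[[[-1,0.1,0,0,0,0,0],[-1,0.1,0,0,0,0,0],[-1,0.1,0,0,0,0,0],[-1,0.1,0,0,0,0,0],[-1,0.1,0,0,0,0,0],[-1,0,0,0,0,0,0]]]';  python3 -m inch '[[[-1,0.1,0,0,0,0,0],[-1,0.1,0,0,0,0,0],[-1,0.1,0,0,0,0,0],[-1,0.1,0,0,0,0,0],[-1,0.1,0,0,0,0,0],[-1,0,0,0,0,0,0]]]'
```

```text
time: 10.22
position: [514.8, 86.7, 31.6]
tcp_rot: [-3.142, 0.0, -0.29]
wrist_force: [-1.6, 0.2, 4.6]
gripper_width: 39.1
finger_force: 42.3
time: 10.72
position: [522.5, 84.4, 31.6]
tcp_rot: [3.141, 0.005, -0.29]
wrist_force: [-6.3, 2.0, 10.5]
gripper_width: 39.1
finger_force: 43.0
time: 11.22
position: [532.1, 81.6, 31.7]
tcp_rot: [3.141, 0.004, -0.29]
wrist_force: [-6.6, 2.7, 10.5]
gripper_width: 39.2
finger_force: 43.0
```

```bash
python3 -m inch '[[[-1,0,0,-0.03,0,0,0],[-1,0.1,0,0,0,0,0],[-1,0.1,0,0,0,0,0],[-1,0.1,0,0,0,0,0],[-1,0.1,0,0,0,0,0],[-1,0.1,0,0,0,0,0],[-1,0,0,0,0,0,0]]]';  python3 -m inch '[[[-1,0.1,0,0,0,0,0],[-1,0.1,0,0,0,0,0],[-1,0.1,0,0,0,0,0],[-1,0.1,0,0,0,0,0],[-1,0.1,0,0,0,0,0],[-1,0,0,0,0,0,0]]]';  python3 -m inch '[[[-1,0.1,0,0,0,0,0],[-1,0.1,0,0,0,0,0],[-1,0.1,0,0,0,0,0],[-1,0.1,0,0,0,0,0],[-1,0.1,0,0,0,0,0],[-1,0,0,0,0,0,0]]]'
```

```text
time: 11.8
position: [541.8, 78.5, 31.7]
tcp_rot: [3.141, 0.004, -0.29]
wrist_force: [-5.2, 0.9, 6.2]
gripper_width: 39.6
finger_force: 42.5
time: 12.3
position: [551.4, 75.7, 31.7]
tcp_rot: [3.141, 0.004, -0.29]
wrist_force: [-4.3, 1.7, 6.7]
gripper_width: 39.1
finger_force: 42.5
time: 12.8
position: [561.0, 72.8, 31.7]
tcp_rot: [3.141, 0.004, -0.29]
wrist_force: [-4.6, 1.4, 6.5]
gripper_width: 39.3
finger_force: 42.5
```

```bash
cat > f.py <<'E'
from h import *
L=[]
for i in range(5):
    snapshot("top"); L.append(get_obs())
w=np.array([o['wrist_force'] for o in L]); u=np.array([.9585,-.285,0])
print("push %.2f sd %.2f  lat %.2f z %.2f  s %.2f pitch %.4f"%(-(w@u).mean(),(w@u).std(),(w@[.285,.9585,0]).mean(),w[:,2].mean(),L[-1]['position']@u,L[-1]['tcp_rot'][1]))
E
python3 -m inch '[[[-1,0,0,-0.03,0,0,0],[-1,0.1,0,0,0,0,0],[-1,0.1,0,0,0,0,0],[-1,0.1,0,0,0,0,0],[-1,0,0,0,0,0,0]]]';python3 f.py;  python3 -m inch '[[[-1,0.1,0,0,0,0,0],[-1,0.1,0,0,0,0,0],[-1,0,0,0,0,0,0]]]'; python3 f.py
```

```text
time: 13.22
position: [567.9, 70.6, 31.8]
tcp_rot: [3.141, 0.002, -0.29]
wrist_force: [-2.9, 1.0, -1.9]
gripper_width: 39.3
finger_force: 41.5
push 2.70 sd 0.38  lat -0.23 z -2.66  s 524.22 pitch 0.0012
time: 13.72
position: [572.6, 69.3, 32.5]
tcp_rot: [3.142, -0.0, -0.29]
wrist_force: [-1.9, 0.1, -4.0]
gripper_width: 39.5
finger_force: 41.2
push 1.01 sd 0.79  lat -0.50 z -3.73  s 529.10 pitch -0.0007
```

```bash
python3 -m inch '[[[-1,0,0,0.04,0,0,0],[-1,0,0,0,0,0,0],[-1,0.1,0,0,0,0,0],[-1,0,0,0,0,0,0]]]';python3 f.py;  python3 -m inch '[[[-1,0.1,0,0,0,0,0],[-1,0,0,0,0,0,0]]]'; python3 f.py
```

```text
time: 14.3
position: [574.3, 69.0, 32.0]
tcp_rot: [-3.142, 0.0, -0.29]
wrist_force: [-1.7, -0.4, -3.0]
gripper_width: 39.2
finger_force: 41.4
push 1.64 sd 0.37  lat -0.13 z -3.06  s 530.79 pitch -0.0002
time: 14.72
position: [576.3, 68.4, 31.9]
tcp_rot: [-3.141, -0.0, -0.29]
wrist_force: [-2.7, 1.2, -3.4]
gripper_width: 38.7
finger_force: 41.4
push 2.21 sd 0.42  lat -0.04 z -2.56  s 532.88 pitch -0.0003
```

```bash
python3 -m inch '[[[-1,0,0,0.03,0,0,0],[-1,0,0,0,0,0,0],[-1,0.1,0,0,0,0,0],[-1,0,0,0,0,0,0]]]';python3 f.py;  python3 -m inch '[[[-1,0.08,0,0,0,0,0],[-1,0,0,0,0,0,0]]]'; python3 f.py
```

```text
time: 15.3
position: [578.5, 67.8, 31.7]
tcp_rot: [-3.141, -0.001, -0.29]
wrist_force: [-3.3, 0.7, 1.2]
gripper_width: 39.2
finger_force: 41.9
push 3.47 sd 0.14  lat -0.18 z 2.32  s 535.13 pitch -0.0008
time: 15.72
position: [579.8, 67.4, 31.7]
tcp_rot: [-3.141, -0.0, -0.29]
wrist_force: [-4.3, 1.1, 4.6]
gripper_width: 39.4
finger_force: 42.3
push 4.84 sd 0.18  lat 0.01 z 4.88  s 536.50 pitch -0.0004
```

```bash
python3 -m inch '[[[-1,0.06,0,0,0,0,0],[-1,0,0,0,0,0,0]]]'; python3 f.py;  python3 -m inch '[[[-1,0.05,0,0,0,0,0],[-1,0,0,0,0,0,0]]]'; python3 f.py
```

```text
time: 16.13
position: [580.8, 67.1, 31.7]
tcp_rot: [-3.142, 0.0, -0.29]
wrist_force: [-5.6, 1.1, 5.6]
gripper_width: 39.3
finger_force: 42.4
push 4.70 sd 0.35  lat -0.02 z 5.52  s 537.55 pitch -0.0000
time: 16.55
position: [581.7, 66.8, 31.7]
tcp_rot: [-3.142, 0.0, -0.29]
wrist_force: [-4.7, 1.0, 6.4]
gripper_width: 38.9
finger_force: 42.3
push 5.14 sd 0.35  lat 0.18 z 5.65  s 538.54 pitch -0.0000
```

```bash
python3 -m inch '[[[-1,0.06,0,0,0,0,0],[-1,0,0,0,0,0,0]]]'; python3 f.py;  python3 -m inch '[[[-1,0.06,0,0,0,0,0],[-1,0,0,0,0,0,0]]]'; python3 f.py
```

```text
time: 16.97
position: [582.9, 66.4, 31.7]
tcp_rot: [-3.142, 0.0, -0.29]
wrist_force: [-4.9, 1.9, 5.9]
gripper_width: 39.2
finger_force: 42.3
push 5.35 sd 0.47  lat 0.13 z 5.33  s 539.77 pitch -0.0001
time: 17.38
position: [584.0, 66.1, 31.7]
tcp_rot: [-3.141, 0.0, -0.29]
wrist_force: [-5.1, 1.5, 5.8]
gripper_width: 39.2
finger_force: 42.3
push 5.15 sd 0.46  lat 0.39 z 5.34  s 540.95 pitch -0.0000
```

Run:
```python
from m import *
save("scene","s3")
b=np.hstack([cv2.imread(f"pics/{n}_raw.png")[210:320,260:370] for n in("s2","s3")])
cv2.imwrite("pics/lev.png",cv2.resize(b,None,fx=3.6,fy=3.6,interpolation=cv2.INTER_CUBIC))
a,c=[cv2.cvtColor(cv2.imread(f"pics/{n}_raw.png"),cv2.COLOR_BGR2GRAY).astype(np.float32) for n in("s2","s3")]
for nm,(u0,v0,u1,v1) in dict(rear=(285,280,355,305),front=(288,238,350,252)).items():
    print(nm,cv2.phaseCorrelate(a[v0:v1,u0:u1].copy(),c[v0:v1,u0:u1].copy()))
```

```text
rear ((-0.03524021399623223, 1.388857699639157), 0.9403113174438477)
front ((0.07654917719180077, 0.25717406887979966), 0.6997272357344627)
```

View pics/lev.png

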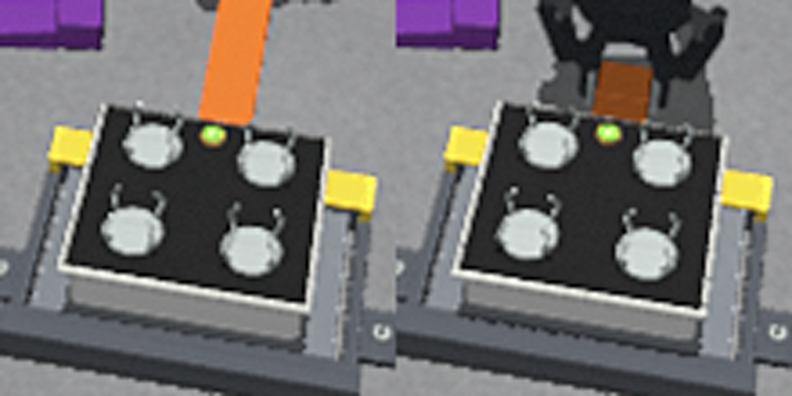

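Left is before, right is now. The shaker has come up, with its rear top edge about 1.4 px nearer the camera, but the force hasn't risen yet, so the hooks aren't loaded. I'll continue in small steps.

```bash
python3 -m inch '[[[-1,0.1,0,0,0,0,0],[-1,0,0,0,0,0,0]]]'; python3 f.py;  python3 -m inch '[[[-1,0.1,0,0,0,0,0],[-1,0,0,0,0,0,0]]]'; python3 f.py
```

```text
time: 17.85
position: [586.1, 65.5, 31.7]
tcp_rot: [-3.141, -0.0, -0.29]
wrist_force: [-3.4, 1.7, 6.1]
gripper_width: 39.2
finger_force: 42.4
push 4.69 sd 0.47  lat -0.15 z 4.98  s 543.12 pitch -0.0004
time: 18.27
position: [587.8, 65.0, 31.7]
tcp_rot: [-3.142, 0.0, -0.29]
wrist_force: [-5.4, 2.4, 6.8]
gripper_width: 38.8
finger_force: 42.5
push 5.73 sd 0.43  lat 0.11 z 6.20  s 544.86 pitch 0.0001
```

```bash
python3 -m inch '[[[-1,0.06,0,0,0,0,0],[-1,0,0,0,0,0,0]]]'; python3 f.py;  python3 -m inch '[[[-1,0.05,0,0,0,0,0],[-1,0,0,0,0,0,0]]]'; python3 f.py
```

```text
time: 18.68
position: [587.9, 65.0, 31.7]
tcp_rot: [3.141, 0.003, -0.29]
wrist_force: [-8.6, 2.3, 8.1]
gripper_width: 38.7
finger_force: 42.8
push 8.43 sd 0.43  lat 0.04 z 8.72  s 544.98 pitch 0.0026
time: 19.1
position: [588.0, 64.9, 31.6]
tcp_rot: [3.141, 0.005, -0.29]
wrist_force: [-11.0, 3.0, 11.1]
gripper_width: 39.4
finger_force: 43.0
push 11.00 sd 0.62  lat -0.40 z 11.18  s 545.13 pitch 0.0044
```

The force rose sharply (5.7 → 8.4 → 11 N) while the wedge almost stopped, so both hooks are loaded, at an estimated 3–4 N each. I'll stop here, ease off the vertical preload, release and back away upward.

```bash
python3 -m inch '[[[-1,-0.05,0,-0.02,0,0,0],[-1,0,0,0,0,0,0],[-0.1,0,0,0,0,0,0],[0.2,0,0,0,0,0,0],[0.4,0,0,0,0,0,0],[0.4,0,0,0,0,0,0],[0.4,0,0,0,0,0,0],[0.4,0,0,0,0,0,0],[0.4,0,0,0,0,0,0]]]'
python3 -m inch '[[[0.4,0,0,-0.2,0,0,0],[0.4,0,0,-0.5,0,0,0],[0.4,0,0,-0.8,0,0,0],[0.4,-0.5,0,-0.9,0,0,0],[0.4,-0.9,0,-0.9,0,0,0],[0.4,-0.9,0,-0.9,0,0,0],[0.4,-0.9,0,-0.9,0,0,0],[0.4,-0.9,0,-0.9,0,0,0],[0.4,0,0,0,0,0,0],[0.4,0,0,0,0,0,0]]]'
python3 - <<'E'
from m import *
o=get_obs();print(o['position'],o['wrist_force'])
save("scene","s4"); save("wrist","w4"); save("top","t4")
a=cv2.resize(cv2.imread("pics/s4_raw.png")[170:320,240:390],(390,390),interpolation=cv2.INTER_CUBIC)
b=cv2.resize(cv2.imread("pics/w4_raw.png"),(400,300)); C=np.zeros((390,790,3),np.uint8); C[:,:390]=a; C[:300,390:]=b
cv2.imwrite("pics/f4.png",C)
E
```

```text
time: 20.1
position: [589.4, 64.4, 31.8]
tcp_rot: [-3.141, -0.001, -0.29]
wrist_force: [-0.4, 0.1, -0.6]
gripper_width: 60.0
finger_force: 0.0
time: 20.93
position: [511.3, 88.2, 153.7]
tcp_rot: [-3.14, -0.005, -0.289]
wrist_force: [-0.1, 0.3, 0.0]
gripper_width: 59.5
finger_force: 0.0
[511.3396373   88.20313712 153.70735891] [-0.06690188  0.33666274  0.02679294]
```

View pics/f4.png

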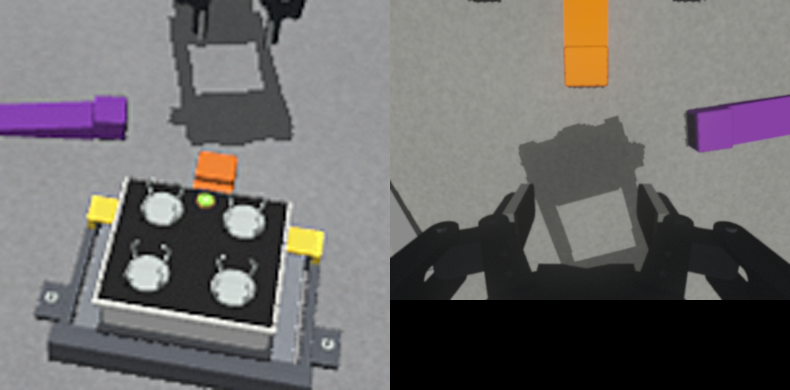

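The scene crop shows the wedge under the middle of the front edge, heel at (215,172), with the shaker upright between both hooks and the purple wedge untouched. As a check, I'll press the heel's rear face with shut fingers, horizontally only, to about 6.5 N. That keeps the hooks above snug and well below cracking.

```bash
python3 -m inch '[[[-1,0,0,0.5,0,0,0],[-1,0,0,0.9,0,0,0],[-1,0,0,0.9,0,0,0],[-1,0,0,0.9,0,0,0],[-1,0,0,0.9,0,0,0],[-1,0,0,0.8,0,0,0],[-1,0,0,0.6,0,0,0],[-1,0,0,0.45,0,0,0],[-1,0,0,0,0,0,0],[-1,0,0,0,0,0,0],[-1,0,0,0,0,0,0]]]'
python3 -m inch '[[[-1,0.5,0,0,0,0,0],[-1,0.5,0,0,0,0,0],[-1,0.5,0,0,0,0,0],[-1,0.2,0,0,0,0,0],[-1,0.1,0,0,0,0,0],[-1,0,0,0,0,0,0],[-1,0,0,0,0,0,0]]]'; python3 f.py
```

```text
time: 22.0
position: [511.2, 87.9, 33.2]
tcp_rot: [-3.141, -0.001, -0.29]
wrist_force: [-0.7, 0.1, 0.2]
gripper_width: -0.2
finger_force: 0.0
time: 22.58
position: [544.7, 77.6, 32.5]
tcp_rot: [3.141, 0.001, -0.29]
wrist_force: [-1.1, -0.3, 0.9]
gripper_width: -0.1
finger_force: 0.0
push 0.13 sd 0.16  lat -0.10 z 0.07  s 499.65 pitch 0.0006
```

Expect contact near s ≈ 513–515.

```bash
python3 -m inch '[[[-1,0.1,0,0,0,0,0],[-1,0.1,0,0,0,0,0],[-1,0.1,0,0,0,0,0],[-1,0.1,0,0,0,0,0],[-1,0.05,0,0,0,0,0],[-1,0,0,0,0,0,0],[-1,0,0,0,0,0,0]]]'; python3 f.py
python3 -m inch '[[[-1,0.05,0,0,0,0,0],[-1,0,0,0,0,0,0]]]'; python3 f.py
python3 -m inch '[[[-1,0.05,0,0,0,0,0],[-1,0,0,0,0,0,0]]]'; python3 f.py
```

```text
time: 23.42
position: [553.6, 75.1, 32.6]
tcp_rot: [3.142, 0.0, -0.29]
wrist_force: [-0.4, -0.2, -0.8]
gripper_width: -0.2
finger_force: 0.0
push -0.04 sd 0.73  lat -0.31 z -0.27  s 509.00 pitch 0.0002
time: 23.83
position: [554.7, 74.8, 32.7]
tcp_rot: [-3.142, -0.0, -0.29]
wrist_force: [0.4, 0.2, -0.2]
gripper_width: 0.2
finger_force: 0.0
push -0.32 sd 0.52  lat -0.52 z -0.05  s 510.13 pitch 0.0000
time: 24.25
position: [555.7, 74.5, 32.7]
tcp_rot: [-3.142, -0.0, -0.29]
wrist_force: [0.5, 0.1, -0.1]
gripper_width: 0.1
finger_force: 0.0
push -0.06 sd 0.17  lat -0.07 z 0.33  s 511.14 pitch 0.0001
```

```bash
python3 -m inch '[[[-1,0.05,0,0,0,0,0],[-1,0.05,0,0,0,0,0],[-1,0,0,0,0,0,0]]]'; python3 f.py
python3 -m inch '[[[-1,0.05,0,0,0,0,0],[-1,0,0,0,0,0,0]]]'; python3 f.py
python3 -m inch '[[[-1,0.05,0,0,0,0,0],[-1,0,0,0,0,0,0]]]'; python3 f.py
```

```text
time: 24.75
position: [557.7, 73.9, 32.8]
tcp_rot: [-3.141, -0.0, -0.29]
wrist_force: [-0.0, 0.0, 1.0]
gripper_width: -0.3
finger_force: 0.0
push 0.12 sd 0.42  lat 0.08 z -0.36  s 513.09 pitch 0.0001
time: 25.17
position: [558.5, 73.6, 32.7]
tcp_rot: [-3.142, -0.0, -0.29]
wrist_force: [-1.1, 0.1, -0.2]
gripper_width: 0.1
finger_force: 0.0
push 0.09 sd 0.38  lat 0.20 z 0.15  s 514.11 pitch 0.0001
time: 25.58
position: [558.9, 73.5, 32.6]
tcp_rot: [3.141, 0.001, -0.29]
wrist_force: [-0.7, -0.4, 1.3]
gripper_width: -0.1
finger_force: 0.6
push 1.44 sd 0.53  lat 0.27 z 1.10  s 514.74 pitch 0.0009
```

Contact. Each 1 mm commanded adds about 2.5 N.

```bash
python3 -m inch '[[[-1,0.05,0,0,0,0,0],[-1,0,0,0,0,0,0]]]'; python3 f.py
python3 -m inch '[[[-1,0.03,0,0,0,0,0],[-1,0,0,0,0,0,0]]]'; python3 f.py
```

```text
time: 26.0
position: [559.0, 73.5, 32.5]
tcp_rot: [3.141, 0.003, -0.29]
wrist_force: [-5.1, 1.6, 3.5]
gripper_width: -0.2
finger_force: 2.5
push 4.96 sd 0.43  lat 0.10 z 3.97  s 514.81 pitch 0.0030
time: 26.42
position: [558.9, 73.5, 32.3]
tcp_rot: [3.141, 0.004, -0.29]
wrist_force: [-5.7, 1.8, 4.3]
gripper_width: 0.3
finger_force: 3.2
push 6.25 sd 0.68  lat 0.36 z 4.29  s 514.82 pitch 0.0043
```

```bash
python3 -m inch '[[[-1,0.03,0,0,0,0,0],[-1,0,0,0,0,0,0]]]'; python3 f.py
```

```text
time: 26.83
position: [559.0, 73.5, 32.2]
tcp_rot: [3.141, 0.006, -0.29]
wrist_force: [-6.9, 2.9, 5.9]
gripper_width: 0.2
finger_force: 3.8
push 7.65 sd 0.60  lat 0.43 z 5.37  s 514.82 pitch 0.0056
```

The wedge holds firm at 7.7 N, so the hooks are snug at roughly 2.3 N each or more. I'll back away and hand in.

```bash
python3 -m inch '[[[-1,-0.5,0,0,0,0,0],[-1,-0.8,0,-0.3,0,0,0],[-1,-0.8,0,-0.8,0,0,0],[-1,-0.5,0,-0.9,0,0,0],[-1,0,0,-0.9,0,0,0],[-1,0,0,-0.9,0,0,0],[-1,0,0,-0.9,0,0,0],[-1,0,0,0,0,0,0],[-1,0,0,0,0,0,0]]]'
python3 - <<'E'
from m import *
save("scene","s5")
a,b=[cv2.imread(f"pics/{n}_raw.png")[225:330,255:400].astype(int) for n in("s4","s5")]
print(abs(a-b).max(2).__gt__(40).sum(), get_obs()['wrist_force'])
print(job_done())
E
```

```text
time: 27.83
position: [512.9, 87.5, 127.9]
tcp_rot: [-3.141, -0.004, -0.29]
wrist_force: [-0.6, 0.5, 0.8]
gripper_width: 0.2
finger_force: 0.0
20 [-0.29341366 -0.02510312 -0.43906049]
the job is handed in; nothing more can be done
None
```

I handed the job in at 27.8 s: the orange wedge is in place under the middle of the shaker's front edge, with both hooks snug at an estimated 2–4 N each, worked out from the push force and not measured directly, and levelness judged by that hook contact and the camera view.

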